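# Slide the battery box home on the ground bar and press the test button

### The job

Push the tall battery box low down at its foot so that it slides upright across the desk, between the two steel cheeks, until its back is flush against the copper ground bar; then press the ivory button at the far end of the row (the one farthest from the robot) fully down and let it come up again. Do not tip or lift the box, press no other button, leave the other things on the desk where they are, and finish with the box still home and the hand clear of everything.

Things in the scene. Friction and masses are not known exactly. Their poses are not given: they have to be found in the camera images.
- battery_box: Loose heavy tall grey battery box (mm): tower 70 deep (x), 96 wide (y), 165 high, 192 with bail handle; steel toe 24 high, 96 wide juts 50 from its front; about 0.85 kg. Origin: centre of the tower's underside; z up, x towards its back face (x = 35); toe's front face at x = -85. Pushed below about 30 it slides at 3 to 10 N; higher it may tip. Starts 90 to 140 short of home, up to 25 aside, 0.2 rad askew.
- bay: Fixed bay (mm): copper bar 200 long (y), 14 deep, from 10 to 32 above the desk; before it two steel cheeks 20 high with 120 between them, running 40 forward, then flaring over 28 more to 155 apart. Origin: at desk height under the middle of the bar's front face; x points away from the robot, square into the bar; z up. Home: box origin at x = -35, between the cheeks, x axes parallel.
- panel: Fixed black steel panel lying on the desk to the robot's right, 230 (its x, pointing away from the robot) x 70 (its y), 32 high, with a row of four square ivory push buttons along its x at -75, -25, 25 and 75. Origin: centre of its underside.
- button3_top (a point): Centre of the top face of the button to press, the one at the far end of the row (panel x = +75). Button 24 x 24, top 42 above the desk when up, travel 5 straight down, spring about 1.3 N at the start to 4.6 N fully down; it springs back up.
- button0 (a joint): Press of button 0 of the row, counted from the robot's end (0 to 3), in m: 0 up, 0.005 fully down.
- button1 (a joint): Press of button 1 of the row, counted from the robot's end (0 to 3), in m: 0 up, 0.005 fully down.
- button2 (a joint): Press of button 2 of the row, counted from the robot's end (0 to 3), in m: 0 up, 0.005 fully down.
- button3 (a joint): Press of button 3 of the row, counted from the robot's end (0 to 3), in m: 0 up, 0.005 fully down.
- dial_housing: Dark brown bakelite dial housing, round, 100 wide, 43 high (mm). Loose bystander, not to be moved. Origin: centre of its underside.
- relay_base: Grey cast relay base with a copper coil, 90 x 55, 38 high (mm). Loose bystander, not to be moved. Origin: centre of its underside.
- jack_sleeve: Brass jack sleeve, a tube 20 in diameter and 34 high standing on end (mm). Loose bystander, not to be moved. Origin: centre of its underside.
- tweezers: Steel tweezers, 115 long, 8 high, lying flat (mm). Loose bystander, not to be moved. Origin: centre of its underside.
- screwdriver: Screwdriver lying flat, black handle, about 200 long (mm). Loose bystander, not to be moved. Origin: near its middle, at desk height; lies along its x.

How it is judged:
By the outcome, as a careful person would: the job done as asked, in the order asked, and still so for the second after the job is handed in, with the robot touching nothing.
It also fails if it takes over 54 s, if anything falls off the work surface, if the arm or the gripper's body presses on something with over 40 N, if the wrist force passes 120 N, or if a joint passes its speed limit or range.

### The arm

A 7-joint arm with a two-finger parallel gripper is mounted at the origin on the work surface. World frame = base frame: x ahead of the robot, y to its left, z up, the work surface at z = 0. Lengths are in mm, angles in rad, forces in N, time in s.
With the tool pointing down it reaches from about 350 to 900 mm from the base axis. Payload 8.1 kg.
Tool frame: the origin (TCP) lies midway between the tips of the shut fingers; the grasp point (between the pads) lies 19 mm behind it (grip_depth is the distance from the TCP to the grasp point, in mm); z points along the fingers, x is the direction in which the jaws open and shut, and the axes are right-handed (so a half turn about z gives the same grasp; the last joint's range is limited). The gripper opens to 92 mm and grips with 3 to 60 N. Pads are 19 mm wide; open, the fingers measure 130 mm over their backs; the gripper's body (75 mm by 190 mm) begins 47 mm behind the grasp point.
Start: joints at [1.082, 0.434, 0.025, 1.573, -0.012, 1.134, -0.075], TCP at [235.166, -579.084, 226.742] pointing down, gripper open.
Joint ranges: [-2.62, 2.62], [-0.44, 2.09], [-1.27, 1.32], [0.08, 2.57], [-1.32, 4.46], [0.12, 2], [-2.74, 2.74]. Speed limits (rad/s): [2.22, 2.22, 3.01, 3.01, 3.14, 3.14, 3.14].

### API

Orientations are given as [roll, pitch, yaw] about the fixed x, y, z axes, in that order (R = Rz(yaw) Ry(pitch) Rx(roll)).
In Python, from rig import state, get_image, camera_info, finish_job, grip_depth gives the robot as it stands.
- The arm moves only by the shell command python3 -m crank 'ROWS' [FORCE]. ROWS is JSON, a list of rows, each an object of numbers: "dx", "dy", "dz": the shift along the world's x, y, z in cm; "wx", "wy", "wz": the turn, a rotation vector about the world's x, y, z in rad; "fingers": the opening, from 0 (shut) to 1 (fully open). A call has 1 to 20 rows; each row is the pose to reach, as a shift and turn from the pose commanded when the call began; what a row does not reach only later rows make up. A row lasts 1/12 s, in which the tool goes at most 41.7 mm and 7.16 degrees, less where a joint would pass 70% of its speed; a pose out of reach is approached as far as the arm can. A call with a gripper value outside its range is refused whole. The fingers move at their own pace and stop on an object; FORCE is the grip in N (left out, the last holds). Time passes only in rows, so rows that repeat a pose let the fingers close. It gives the time, the measured TCP pose, the force and the opening at its end, in the units of the state.
- state(): the state, without advancing time (a new reading comes with each control period).
- get_image(name): name is "scene" or "top"; returns (picture, depth): 420x560x3 uint8, blue, green, red; 420x560 float32, mm along the optical axis (not along the pixel's ray), 0 where there is no reading.
- camera_info(name): a dict with "fov_y" (degrees; the focal length in pixels is half the picture's height over the tangent of half this angle, whatever the lens; pixels are square), "cx", "cy" (the principal point, pixels), "world_from_camera" (4x4, takes a point from camera to world coordinates). Camera axes: x right, y up, looking along -z (the intrinsics and any distortion apply to the point x, -y, -z); pixel columns grow to the right and rows downward; lengths in mm; the calibration is good to about 2 mm. A picture is of the moment at which its call begins. camera_info takes no time and is no camera call.
- finish_job(): hands the job in, once; it reports no verdict.
The state is a dict: "clock": time; "joints": joint angles; "dq": joint speeds; "joint_torque": joint torques, N m; "tool_pos": TCP position; "tcp_rot": TCP orientation; "contact_force": force on the tool from outside, world axes, zero at the start; "torque": the same for the moment, N m; "finger_gap": finger opening in mm.
Only numpy, scipy, OpenCV 4.12 (cv2) and the standard library are available. Lean on these libraries where they do the work, as an engineer would, in place of code of your own. Each camera call takes 0.05 s, during which the arm holds its last target.

## Working session

There is one attempt and no reset: what is moved stays moved. The work goes in short steps, Python scripts to look and compute and a shell command to move; the robot and the scene stay as the last step left them, time stands still between calls to the robot, and variables do not carry over. Pictures are saved under pics/ and viewed, and the job is handed in when it is done.

```bash
ls; mkdir -p pics
python3 - <<'E'
from rig import *
import cv2,numpy as np
for n in("scene","top"):
    p,d=get_image(n); cv2.imwrite(f"pics/{n}0.png",p); np.save(f"pics/{n}0.npy",d); print(n,camera_info(n),(d==0).mean())
print(state(),grip_depth)
E
```

```text
pics
scene {'fov_y': 46.896896523122166, 'cx': 284.8088662199958, 'cy': 211.6025267602453, 'world_from_camera': array([[ 4.45017127e-01, -5.99529057e-01,  6.65225275e-01,
         1.33249927e+03],
       [ 8.95519877e-01,  2.96287417e-01, -3.32051074e-01,
        -3.03083647e+02],
       [ 1.97638928e-03,  7.43490871e-01,  6.68743163e-01,
         8.24839899e+02],
       [ 0.00000000e+00,  0.00000000e+00,  0.00000000e+00,
         1.00000000e+00]])} 0.003954081632653061
top {'fov_y': 48.829609775332855, 'cx': 279.8653076574, 'cy': 212.67166078504852, 'world_from_camera': array([[-3.19261733e-02,  9.75894599e-01, -2.15894536e-01,
         3.53060041e+02],
       [-9.99489704e-01, -3.13939471e-02,  5.89499910e-03,
         4.90018953e+01],
       [-1.02488384e-03,  2.15972570e-01,  9.76398893e-01,
         1.15065996e+03],
       [ 0.00000000e+00,  0.00000000e+00,  0.00000000e+00,
         1.00000000e+00]])} 0.004034863945578232
{'clock': 0.1, 'joints': array([ 1.08241718,  0.43521724,  0.02499541,  1.57398303, -0.01161309,
        1.13398929, -0.07510359]), 'dq': array([ 0.00016742, -0.00128898, -0.00043416, -0.00243434, -0.00051152,
       -0.00035088,  0.00130571]), 'joint_torque': array([ 2.88040021e-03, -6.69129610e+01,  9.87882838e-01, -3.15147972e+01,
       -6.05227333e-02,  3.72458319e-02,  7.19255218e-05]), 'tool_pos': array([ 234.95181725, -578.67528496,  225.99290052]), 'tcp_rot': array([ 3.14146198e+00,  1.44572795e-03, -1.18511536e+00]), 'contact_force': array([ 0.34380218,  0.44170837, -0.28972438]), 'torque': array([0.01833422, 0.04697008, 0.05101058]), 'finger_gap': 92.02418238459711} 18.8
```

View pics/scene0.png

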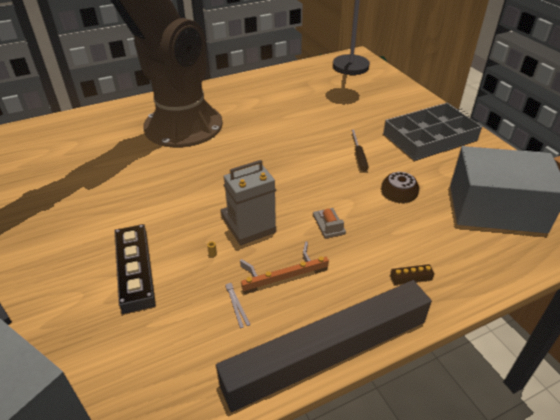

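View pics/top0.png

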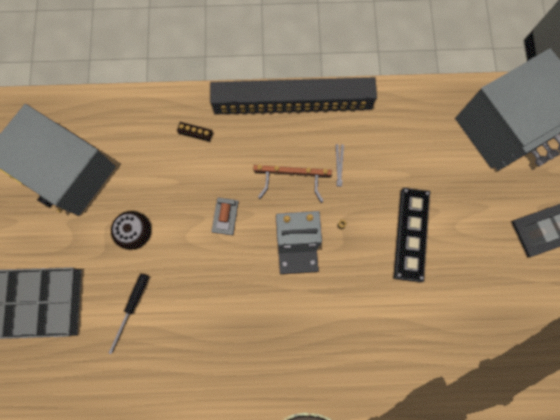

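Top view: box tower at about (298,232) with its toe at (298,262), bar at (292,170), jack sleeve at (341,225), and far button at (416,203). Next I'll measure them in world coordinates.

```bash
cat > h.py <<'E'
import numpy as np,cv2
from rig import *
def f(n): return 210/np.tan(np.radians(camera_info(n)['fov_y'])/2)
def cloud(n,d):
    c=camera_info(n);F=f(n);v,u=np.mgrid[0:420,0:560]
    P=np.stack([(u-c['cx'])/F*d,-(v-c['cy'])/F*d,-d],-1);T=c['world_from_camera']
    return P@T[:3,:3].T+T[:3,3]
def ray(n,u,v,z):
    c=camera_info(n);F=f(n);T=c['world_from_camera']
    r=T[:3,:3]@np.array([(u-c['cx'])/F,-(v-c['cy'])/F,-1]);o=T[:3,3]
    return o+r*(z-o[2])/r[2]
def rect(P):
    r=cv2.minAreaRect(P[:,:2].astype(np.float32)); return np.round(r[0],1),np.round(r[1],1),round(r[2],2)
E
python3 - <<'E'
from h import *
for n in("top","scene"):
    d=np.load(f"pics/{n}0.npy");p=cv2.imread(f"pics/{n}0.png");X=cloud(n,d)
    hsv=cv2.cvtColor(p,cv2.COLOR_BGR2HSV)
    print(n,"desk z",[X[r,c].round(1) for r,c in((300,200),(330,420),(190,380))])
    reg=(X[...,0]>350)&(X[...,0]<720)&(abs(X[...,1])<300)
    z=X[...,2]
    def rep(name,m):
        k,l,s,_=cv2.connectedComponentsWithStats(m.astype(np.uint8))
        for i in range(1,k):
            if s[i,4]>25:
                Q=X[l==i]; print(name,s[i].tolist(),rect(Q),"mean",Q.mean(0).round(1),"z",np.percentile(Q[:,2],[5,50,95]).round(1))
    rep("tower",reg&(z>155)&(z<175)); rep("toe",reg&(z>17)&(z<28)&(X[...,1]>-40)&(X[...,1]<80))
    cop=(hsv[...,0]<12)&(hsv[...,1]>140)
    rep("bar",reg&cop&(z>26)&(z<36))
    rep("panel",reg&(X[...,1]<-100)&(z>20)); rep("buttons",reg&(X[...,1]<-100)&(z>30)&(hsv[...,2]>140)&(hsv[...,1]<110))
    rep("jack",reg&(X[...,1]<-20)&(X[...,1]>-110)&(z>28)&(z<40)) 
    rep("all",reg&(z>6)&(X[...,0]>380))
E
python3 - <<'E'
import cv2
p=cv2.imread('pics/top0.png');cv2.imwrite('pics/topz.png',cv2.resize(p[150:290,230:440],None,fx=3.8,fy=3.8,interpolation=2))
E
```

```text
top desk z [array([395.2, 244.3,  -0.4]), array([ 307. , -286.2,    0.8]), array([ 6.589e+02, -2.175e+02,  1.000e-01])]
tower [276, 211, 46, 34, 1234] (array([537.7,   4.5]), array([71.2, 95.8]), 1.81) mean [536.8   4.6 164.5] z [161.  164.4 168.2]
toe [264, 171, 7, 19, 42] (array([689.8,  70.9]), array([47.2, 15.3]), 1.6) mean [691.9  74.2  20.5] z [17.7 20.3 24.1]
toe [272, 170, 18, 4, 28] (array([709.8,  37.2]), array([43.4,  3.4]), 84.33) mean [709.3  39.6  23. ] z [17.8 23.4 27.7]
toe [291, 170, 20, 5, 30] (array([705.1, -13.8]), array([48.5,  6.4]), 80.12) mean [704.6 -11.7  22.9] z [18.3 22.2 27.5]
toe [278, 251, 38, 23, 765] (array([478.1,   5.1]), array([50.4, 91. ]), 2.13) mean [478.1   5.3  23.3] z [19.9 23.2 26.9]
bar [262, 167, 13, 5, 36] (array([715.3,  68.5]), array([30.7,  9.4]), 86.09) mean [715.1  67.7  31.6] z [27.7 32.  34.8]
bar [279, 168, 26, 5, 81] (array([710. ,   9.1]), array([63.5, 10.6]), 84.24) mean [710.1   9.   31.3] z [27.3 31.7 34.6]
bar [310, 170, 13, 5, 38] (array([704.2, -52.8]), array([30.4, 10.3]), 86.88) mean [703.9 -53.   31. ] z [27.2 31.1 33.5
[... 3901 characters left out ...]
 100. ]), 1.69) mean [555.9  -5.3 108.6] z [ 16.9 117.4 175.1]
all [313, 208, 33, 30, 619] (array([602.7, 181.1]), array([56.1, 93.6]), 80.49) mean [614.9 174.4  22.2] z [ 8.6 17.8 38.6]
all [114, 224, 41, 85, 2013] (array([ 539.5, -282.3]), array([ 69.4, 232.6]), 80.43) mean [ 545.3 -273.5   32.8] z [18.3 32.8 42.4]
all [207, 241, 10, 15, 115] (array([ 571.2, -110.8]), array([19.1, 20. ]), 38.17) mean [ 572.9 -111.2   24.1] z [ 8.3 25.8 35.6]
all [240, 241, 87, 51, 894] (array([679.3,  10.6]), array([198.3,  85.7]), 83.76) mean [701.9 -18.9  25.1] z [ 9.9 27.  36.6]
all [225, 283, 9, 11, 44] (array([ 687.6, -113.1]), array([13.2, 29.4]), 85.94) mean [ 682.9 -112.8    8.1] z [ 6.5  7.8 10.3]
```

View pics/topz.png

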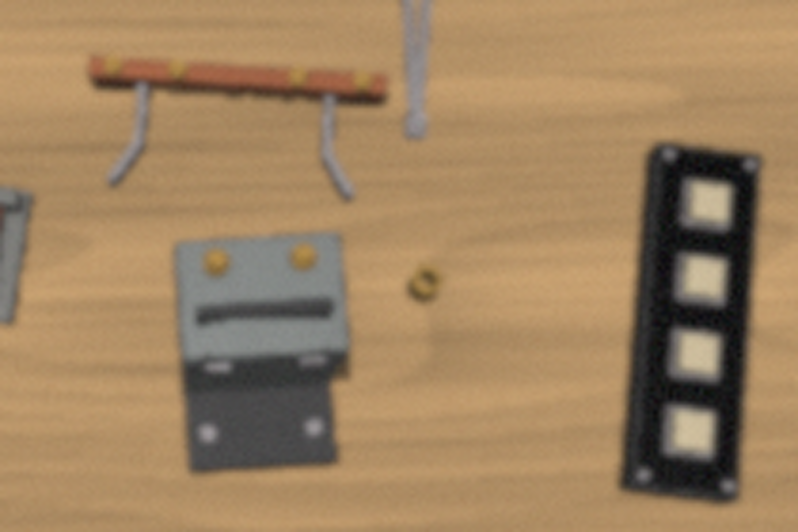

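Measurements agree across the two views and with the sizes given.

| Item | World position (mm) | Yaw (rad) |
|---|---|---|
| Box | ≈ (537.8, 4) | +0.031 |
| Bay | ≈ (705, 8) | about -0.095 |
| Button 3 | ≈ (613.5, -292) | – |

The box is about 131 short of home, 20 to the right and 0.13 askew. Pushing along its own axis nearly centres it.

I'll move in front of the toe with the fingers half open, so that they push on two points.

```bash
python3 -m crank '[{"dx":1,"dy":3,"wz":-0.02,"fingers":0.5},{"dx":2,"dy":6,"wz":-0.04,"fingers":0.5},{"dx":3,"dy":9.5,"wz":-0.06,"fingers":0.5},{"dx":4,"dy":13,"wz":-0.08,"fingers":0.5},{"dx":5,"dy":16.5,"wz":-0.1,"fingers":0.5},{"dx":6,"dy":20,"wz":-0.12,"fingers":0.5},{"dx":7,"dy":23.5,"wz":-0.14,"fingers":0.5},{"dx":8,"dy":27,"wz":-0.16,"fingers":0.5},{"dx":9,"dy":30.5,"wz":-0.18,"fingers":0.5},{"dx":10,"dy":34,"wz":-0.2,"fingers":0.5},{"dx":11,"dy":37.5,"wz":-0.22,"fingers":0.5},{"dx":12.5,"dy":41,"wz":-0.25,"fingers":0.5},{"dx":14,"dy":44.5,"wz":-0.27,"fingers":0.5},{"dx":15,"dy":48,"wz":-0.29,"fingers":0.5},{"dx":16,"dy":51.5,"wz":-0.31,"fingers":0.5},{"dx":17,"dy":54.5,"wz":-0.33,"fingers":0.5},{"dx":17.8,"dy":57,"wz":-0.355,"fingers":0.5},{"dx":17.8,"dy":57.9,"wz":-0.355,"fingers":0.5},{"dx":17.8,"dy":57.9,"wz":-0.355,"fingers":0.5},{"dx":17.8,"dy":57.9,"wz":-0.355,"fingers":0.5}]'
```

```text
invalid input
```

```bash
python3 -m crank --help; python3 -m crank '[{"dx":1,"dy":3,"dz":0,"wx":0,"wy":0,"wz":-0.02,"fingers":0.5}]'
```

```text
clock: 0.18
tool_pos: [241.7, -553.1, 225.8]
tcp_rot: [3.139, -0.001, -1.211]
contact_force: [0.3, 1.1, 0.2]
finger_gap: 88.6invalid input: not JSON, or not a number
```

```bash
python3 -m crank '[{"dx":1,"dy":3,"dz":0,"wx":0,"wy":0,"wz":-0.02,"fingers":0.5},{"dx":2,"dy":6.5,"dz":0,"wx":0,"wy":0,"wz":-0.04,"fingers":0.5},{"dx":3,"dy":10,"dz":0,"wx":0,"wy":0,"wz":-0.06,"fingers":0.5},{"dx":4,"dy":13.5,"dz":0,"wx":0,"wy":0,"wz":-0.08,"fingers":0.5},{"dx":5,"dy":17,"dz":0,"wx":0,"wy":0,"wz":-0.1,"fingers":0.5},{"dx":6,"dy":20.5,"dz":0,"wx":0,"wy":0,"wz":-0.12,"fingers":0.5},{"dx":7,"dy":24,"dz":0,"wx":0,"wy":0,"wz":-0.14,"fingers":0.5},{"dx":8,"dy":27.5,"dz":0,"wx":0,"wy":0,"wz":-0.16,"fingers":0.5},{"dx":9,"dy":31,"dz":0,"wx":0,"wy":0,"wz":-0.18,"fingers":0.5},{"dx":10,"dy":34.5,"dz":0,"wx":0,"wy":0,"wz":-0.2,"fingers":0.5},{"dx":11.5,"dy":38,"dz":0,"wx":0,"wy":0,"wz":-0.23,"fingers":0.5},{"dx":13,"dy":41.5,"dz":0,"wx":0,"wy":0,"wz":-0.26,"fingers":0.5},{"dx":14,"dy":45,"dz":0,"wx":0,"wy":0,"wz":-0.29,"fingers":0.5},{"dx":15,"dy":48.5,"dz":0,"wx":0,"wy":0,"wz":-0.31,"fingers":0.5},{"dx":16,"dy":52,"dz":0,"wx":0,"wy":0,"wz":-0.33,"fingers":0.5},{"dx":16.8,"dy":54.5,"dz":0,"wx":0,"wy":0,"wz":-0.335,"fingers":0.5},{"dx":16.8,"dy":54.9,"dz":0,"wx":0,"wy":0,"wz":-0.335,"fingers":0.5},{"dx":16.8,"dy":54.9,"dz":0,"wx":0,"wy":0,"wz":-0.335,"fingers":0.5}]'
```

```text
clock: 1.68
tool_pos: [413.1, 1.6, 226.6]
tcp_rot: [3.141, 0.0, -1.536]
contact_force: [0.0, 0.4, 0.2]
finger_gap: 46.3
```

```bash
python3 -m crank '[{"dx":0,"dy":0,"dz":-3,"wx":0,"wy":0,"wz":0,"fingers":0.5},{"dx":0,"dy":0,"dz":-6,"wx":0,"wy":0,"wz":0,"fingers":0.5},{"dx":0,"dy":0,"dz":-9,"wx":0,"wy":0,"wz":0,"fingers":0.5},{"dx":0,"dy":0,"dz":-12,"wx":0,"wy":0,"wz":0,"fingers":0.5},{"dx":0,"dy":0,"dz":-15,"wx":0,"wy":0,"wz":0,"fingers":0.5},{"dx":0,"dy":0,"dz":-18,"wx":0,"wy":0,"wz":0,"fingers":0.5},{"dx":0,"dy":0,"dz":-20,"wx":0,"wy":0,"wz":0,"fingers":0.5},{"dx":0,"dy":0,"dz":-21,"wx":0,"wy":0,"wz":0,"fingers":0.5},{"dx":0,"dy":0,"dz":-21.7,"wx":0,"wy":0,"wz":0,"fingers":0.5},{"dx":0,"dy":0,"dz":-21.7,"wx":0,"wy":0,"wz":0,"fingers":0.5},{"dx":0,"dy":0,"dz":-21.7,"wx":0,"wy":0,"wz":0,"fingers":0.5}]'
python3 - <<'E'
from h import *
for n in("scene","top"):
    p,d=get_image(n); cv2.imwrite(f"pics/{n}1.png",p)
    cv2.imwrite(f"pics/{n}1z.png",cv2.resize(p[130:330,120:400] if n=="scene" else p[150:350,180:460],None,fx=2.8,fy=2.8))
E
```

```text
clock: 2.6
tool_pos: [413.1, -0.9, 9.9]
tcp_rot: [3.141, -0.001, -1.541]
contact_force: [0.4, 0.7, 0.1]
finger_gap: 45.9
```

View pics/top1z.png

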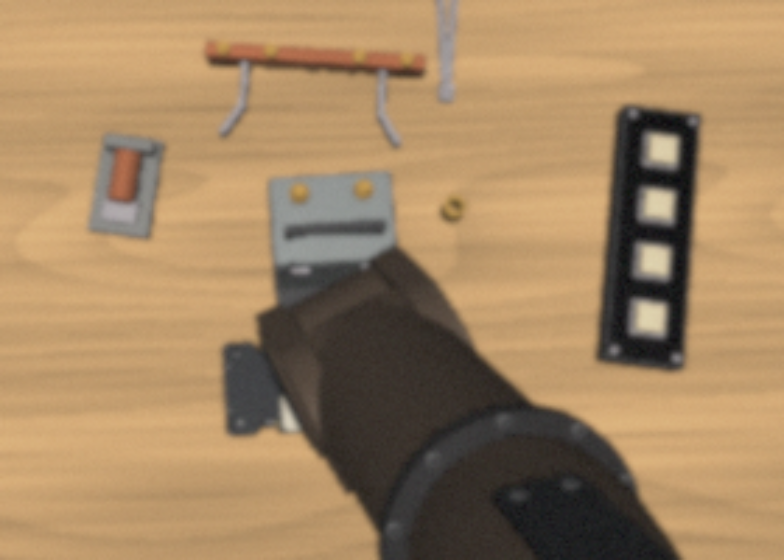

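View pics/scene1z.png

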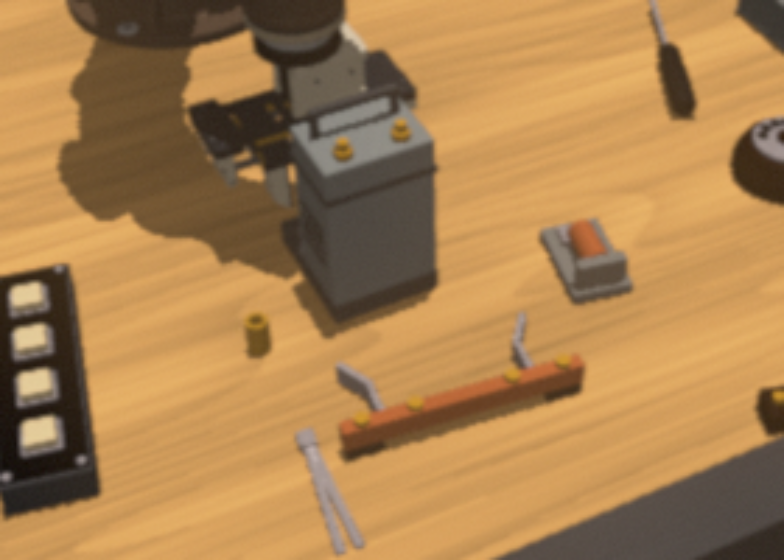

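Top view: the box is still at its start, and the brown wrist housing reaches towards the tower at zoomed pixel (395,255). I'll check that housing's height and clearance before pushing.

Run:
```python
from h import *
for n in("top","scene"):
    p,d=get_image(n);X=cloud(n,d).reshape(-1,3)
    for lo,hi in((60,100),(100,140),(140,170),(170,200),(200,240),(240,300),(300,400)):
        m=(X[:,2]>lo)&(X[:,2]<hi)&(abs(X[:,1])<80)&(X[:,0]>300)
        if n=="scene" or lo>=200: m&=(X[:,0]<497)|(X[:,2]>200)
        if m.sum(): print(n,lo,hi,m.sum(),"xmax pcts",np.percentile(X[m,0],[50,95,99,100]).round(0))
```

```text
top 60 100 1559 xmax pcts [905. 936. 940. 942.]
top 100 140 438 xmax pcts [414. 503. 555. 572.]
top 140 170 1207 xmax pcts [538. 569. 572. 574.]
top 170 200 258 xmax pcts [526. 561. 564. 565.]
top 300 400 140 xmax pcts [444. 473. 476. 477.]
scene 60 100 184 xmax pcts [445. 452. 453. 457.]
scene 100 140 745 xmax pcts [431. 448. 453. 457.]
scene 140 170 223 xmax pcts [435. 450. 451. 452.]
scene 170 200 401 xmax pcts [442. 451. 453. 454.]
scene 200 240 518 xmax pcts [448. 456. 458. 459.]
scene 240 300 912 xmax pcts [447. 455. 456. 458.]
scene 300 400 2188 xmax pcts [447. 472. 476. 479.]
```

```bash
python3 -m crank '[{"dx":0.8,"dy":0.05,"dz":0,"wx":0,"wy":0,"wz":0,"fingers":0.5},{"dx":1.6,"dy":0.1,"dz":0,"wx":0,"wy":0,"wz":0,"fingers":0.5},{"dx":2.2,"dy":0.15,"dz":0,"wx":0,"wy":0,"wz":0,"fingers":0.5},{"dx":2.6,"dy":0.2,"dz":0,"wx":0,"wy":0,"wz":0,"fingers":0.5},{"dx":3,"dy":0.2,"dz":0,"wx":0,"wy":0,"wz":0,"fingers":0.5},{"dx":3.3,"dy":0.2,"dz":0,"wx":0,"wy":0,"wz":0,"fingers":0.5}]'
python3 -c "from rig import *;s=state();print(s['contact_force'],s['torque'])"
```

```text
clock: 3.3
tool_pos: [443.5, 1.7, 9.2]
tcp_rot: [3.136, -0.001, -1.54]
contact_force: [-10.3, 0.2, 7.8]
finger_gap: 45.8
[-10.2559133    0.17248792   7.8416964 ] [0.23069356 2.07630295 0.02196123]
```

```bash
python3 -m crank '[{"dx":0.5,"dy":0.03,"dz":0,"wx":0,"wy":0,"wz":0.01,"fingers":0.5},{"dx":1,"dy":0.07,"dz":0,"wx":0,"wy":0,"wz":0.02,"fingers":0.5},{"dx":1.5,"dy":0.12,"dz":0,"wx":0,"wy":0,"wz":0.03,"fingers":0.5},{"dx":2,"dy":0.18,"dz":0,"wx":0,"wy":0,"wz":0.04,"fingers":0.5},{"dx":2.5,"dy":0.25,"dz":0,"wx":0,"wy":0,"wz":0.05,"fingers":0.5},{"dx":3,"dy":0.32,"dz":0,"wx":0,"wy":0,"wz":0.06,"fingers":0.5},{"dx":3.5,"dy":0.4,"dz":0,"wx":0,"wy":0,"wz":0.07,"fingers":0.5},{"dx":4,"dy":0.48,"dz":0,"wx":0,"wy":0,"wz":0.08,"fingers":0.5},{"dx":4.5,"dy":0.56,"dz":0,"wx":0,"wy":0,"wz":0.08,"fingers":0.5},{"dx":5,"dy":0.64,"dz":0,"wx":0,"wy":0,"wz":0.08,"fingers":0.5}]'
cat > look.py <<'E'
from h import *
import sys
k=sys.argv[1]
s=state();print(s['contact_force'].round(1),s['torque'].round(2),s['tool_pos'].round(1),s['tcp_rot'].round(3))
B=np.array([705,8.3]);a=-.098
for n in("top","scene"):
    p,d=get_image(n);X=cloud(n,d);cv2.imwrite(f"pics/{n}{k}.png",p)
    cv2.imwrite(f"pics/{n}{k}z.png",cv2.resize(p[130:330,120:400] if n=="scene" else p[150:350,180:460],None,fx=2.8,fy=2.8))
    m=(X[...,2]>155)&(X[...,2]<175)&(X[...,0]>490)&(X[...,0]<760)&(abs(X[...,1])<120)
    m=cv2.morphologyEx(m.astype(np.uint8),cv2.MORPH_OPEN,np.ones((2,2)))
    k_,l,st,_=cv2.connectedComponentsWithStats(m)
    i=1+np.argmax(st[1:,4]);Q=X[l==i];c,w,an=rect(Q)
    q=np.array(c)-B;ca,sa=np.cos(a),np.sin(a)
    print(n,c,w,an,"in bay x,y",(q@[ca,sa]).round(1),(q@[-sa,ca]).round(1), "zmed",np.median(Q[:,2]).round(1))
E
python3 look.py 2
```

```text
clock: 4.13
tool_pos: [493.1, 7.4, 9.0]
tcp_rot: [3.135, -0.001, -1.46]
contact_force: [-7.8, -1.3, 6.0]
finger_gap: 46.0
[-7.8 -1.3  6. ] [-0.36  1.79 -0.05] [493.1   7.4   9. ] [ 3.135e+00 -1.000e-03 -1.460e+00]
top [523.6  45. ] [ 88.1 330.7] 74.45 in bay x,y -184.1 18.8 zmed 165.1
scene [556.3  76.4] [ 97.8 256.8] 32.75 in bay x,y -154.6 53.2 zmed 164.7
```

```bash
sed -i "s/(X\[...,0\]>490)/(X[...,0]>float(sys.argv[2]))/" look.py; python3 look.py 2b 548
```

```text
[-3.5 -2.2 -1.3] [-0.2   0.74 -0.11] [495.    7.9   9.1] [ 3.138 -0.    -1.46 ]
top [523.1  45.9] [ 88.6 328.9] 74.26 in bay x,y -184.7 19.6 zmed 165.0
scene [ 864.4 -122.8] [112.1 997. ] 62.53 in bay x,y 171.5 -114.9 zmed 164.7
```

View pics/top2bz.png

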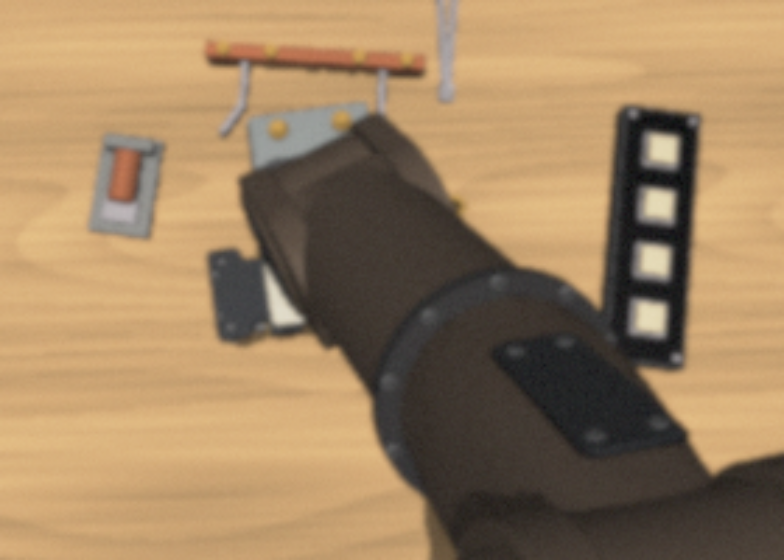

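View pics/scene2bz.png

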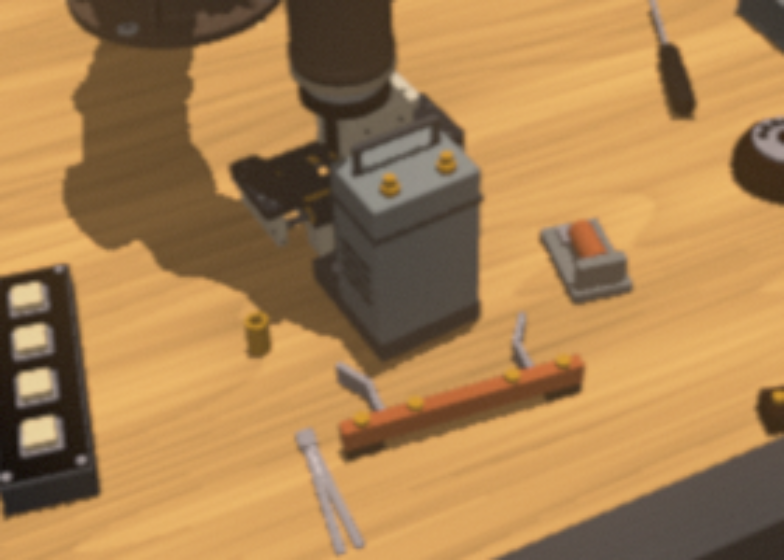

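Box upright and turned with the hand. Top view is now partly hidden by the wrist, so I'll measure the lid by colour in the scene view.

```bash
cat > look.py <<'E'
from h import *
import sys
k=sys.argv[1]
s=state();print(s['contact_force'].round(1),s['torque'].round(2),s['tool_pos'].round(1),s['tcp_rot'].round(3))
B=np.array([705,8.3]);a=-.098
for n in("top","scene"):
    p,d=get_image(n);X=cloud(n,d);cv2.imwrite(f"pics/{n}{k}.png",p)
    cv2.imwrite(f"pics/{n}{k}z.png",cv2.resize(p[130:330,120:400] if n=="scene" else p[150:350,180:460],None,fx=2.8,fy=2.8))
    hsv=cv2.cvtColor(p,cv2.COLOR_BGR2HSV)
    m=(abs(X[...,2]-165)<9)&(X[...,0]>480)&(X[...,0]<760)&(abs(X[...,1])<120)&(hsv[...,2]>85)&(hsv[...,0]>50)&(hsv[...,0]<130)
    m=cv2.morphologyEx(m.astype(np.uint8),cv2.MORPH_OPEN,np.ones((2,2)))
    k_,l,st,_=cv2.connectedComponentsWithStats(m)
    i=1+np.argmax(st[1:,4]);Q=X[l==i];c,w,an=rect(Q)
    v,u=np.nonzero(l==i)
    R=np.array([ray(n,uu,vv,165) for uu,vv in zip(u,v)])
    bx=cv2.boxPoints(cv2.minAreaRect(R[:,:2].astype(np.float32)))
    c2,w2,a2=rect(R)
    for nm,cc in(("cloud",c),("ray",c2)):
        q=np.array(cc)-B;ca,sa=np.cos(a),np.sin(a)
        print(n,nm,cc,"bay x,y",(q@[ca,sa]).round(1),(q@[-sa,ca]).round(1))
    print("size",w,an,w2,a2,"zmed",np.median(Q[:,2]).round(1),"px",len(u)); print(bx.round(1).tolist())
E
python3 look.py 2c
```

```text
[-3.4 -1.8 -1.8] [-0.24  0.78 -0.05] [495.    8.    9.2] [ 3.139 -0.    -1.46 ]
top cloud [486.8  26. ] bay x,y -218.9 -3.7
top ray [600.9  31.8] bay x,y -105.9 13.2
size [264.7  59.6] 2.92 [34.1 58.9] 10.57 zmed 164.8 px 257
[[578.7999877929688, 57.599998474121094], [589.5999755859375, -0.30000001192092896], [623.0999755859375, 6.0], [612.2999877929688, 63.900001525878906]]Traceback (most recent call last):
  File "look.py", line 13, in <module>
    i=1+np.argmax(st[1:,4]);Q=X[l==i];c,w,an=rect(Q)
        ~~~~~~~~~^^^^^^^^^^
    return _wrapfunc(a, 'argmax', axis=axis, out=out, **kwds)
    return bound(*args, **kwds)
ValueError: attempt to get argmax of an empty sequence
```

Run:
```python
from h import *
for n,uz,vz,o in(("top",270,180,(180,150)),("top",391,173,(180,150)),("top",250,118,(180,150)),("scene",375,215,(120,130)),("scene",480,169,(120,130)),("scene",333,179,(120,130)),("scene",331,180,(120,130)),("scene",434,137,(120,130))):
    print(n,uz,vz,ray(n,o[0]+uz/2.8,o[1]+vz/2.8,165).round(1))
p=cv2.imread('pics/scene2b.png');h=cv2.cvtColor(p,cv2.COLOR_BGR2HSV)
print(h[198,268],h[198,283], h[199,262])
```

```text
top 270 180 [567.6  50.7 165. ]
top 391 173 [570.2 -43.8 165. ]
top 250 118 [618.1  64.9 165. ]
scene 375 215 [634.7 -25.9 165. ]
scene 480 169 [621.5  67.6 165. ]
scene 333 179 [582.7 -37.8 165. ]
scene 331 180 [583.1 -39.6 165. ]
scene 434 137 [570.2  53.1 165. ]
[ 22  19 147] [16 51 85] [ 17  55 125]
```

```bash
python3 -m crank '[{"dx":0.5,"dy":0.08,"dz":0,"wx":0,"wy":0,"wz":-0.015,"fingers":0.5},{"dx":1,"dy":0.16,"dz":0,"wx":0,"wy":0,"wz":-0.03,"fingers":0.5},{"dx":1.5,"dy":0.24,"dz":0,"wx":0,"wy":0,"wz":-0.045,"fingers":0.5},{"dx":2,"dy":0.32,"dz":0,"wx":0,"wy":0,"wz":-0.06,"fingers":0.5},{"dx":2.5,"dy":0.4,"dz":0,"wx":0,"wy":0,"wz":-0.075,"fingers":0.5},{"dx":3,"dy":0.48,"dz":0,"wx":0,"wy":0,"wz":-0.09,"fingers":0.5},{"dx":3.5,"dy":0.56,"dz":0,"wx":0,"wy":0,"wz":-0.105,"fingers":0.5},{"dx":4,"dy":0.64,"dz":0,"wx":0,"wy":0,"wz":-0.12,"fingers":0.5},{"dx":4.5,"dy":0.72,"dz":0,"wx":0,"wy":0,"wz":-0.135,"fingers":0.5},{"dx":5,"dy":0.8,"dz":0,"wx":0,"wy":0,"wz":-0.15,"fingers":0.5}]'
python3 look.py 3 2>/dev/null
```

```text
clock: 5.27
tool_pos: [546.6, 16.4, 9.7]
tcp_rot: [3.142, -0.0, -1.612]
contact_force: [-3.7, 1.7, -2.3]
finger_gap: 45.7
[-3.7  1.7 -2.3] [0.13 0.8  0.07] [546.6  16.4   9.7] [ 3.142 -0.    -1.612]
top cloud [512.2  50. ] bay x,y -196.0 22.6
top ray [660.4  47.7] bay x,y -48.2 34.8
size [  6.8 318.2] 89.14 [ 6.7 20.9] 88.3 zmed 164.4 px 33
[[649.9000244140625, 44.70000076293945], [670.7999877929688, 44.0], [671.0, 50.70000076293945], [650.0999755859375, 51.29999923706055]]
```

Run:
```python
import cv2
p=cv2.imread('pics/scene3.png')
cv2.imwrite('pics/scene3y.png',cv2.resize(p[160:310,200:350],None,fx=4,fy=4,interpolation=2))
```

```text
(no output)
```

View pics/scene3y.png

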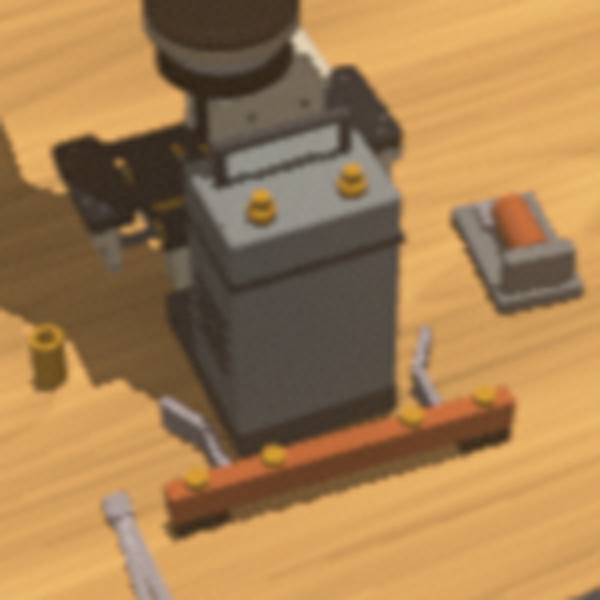

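View pics/top3z.png

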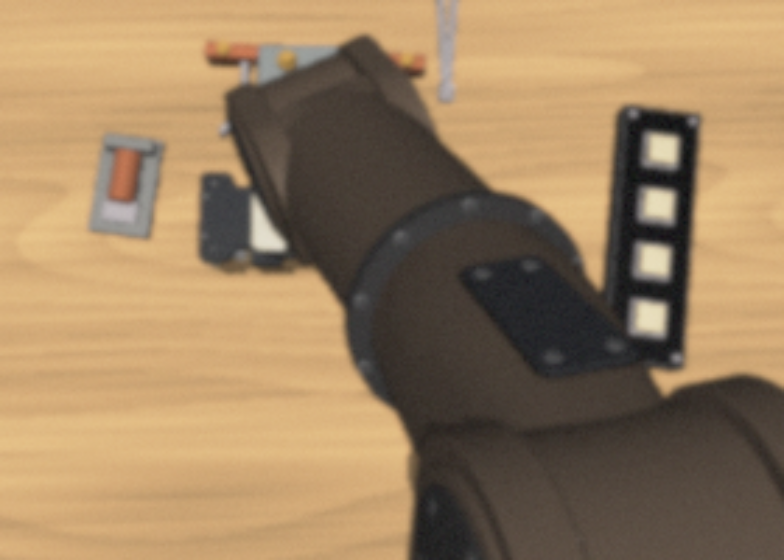

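Run:
```python
from h import *
B=np.array([705,8.3]);a=-.098;ca,sa=np.cos(a),np.sin(a)
for n,u,v,z in(("scene",258,222.2,165),("scene",299.75,210,165),("scene",248,205,165),("top",180+258/2.8,150+45/2.8,165)):
    r=ray(n,u,v,z);q=r[:2]-B; print(n,r.round(1),"bay",(q@[ca,sa]).round(1),(q@[-sa,ca]).round(1))
q=np.array([546.6,16.4])-B;print("tcp bay",q@[ca,sa],q@[-sa,ca])
```

```text
scene [680.7 -37.3 165. ] bay -19.7 -47.7
scene [685.3  54.1 165. ] bay -24.1 43.7
scene [624.1 -34.6 165. ] bay -76.3 -50.6
top [678.   56.9 165. ] bay -31.6 45.7
tcp bay -158.4325017689407 -7.437229540265106
```

```bash
python3 -m crank '[{"dx":0.4,"dy":0.06,"dz":0,"wx":0,"wy":0,"wz":-0.01,"fingers":0.5},{"dx":0.8,"dy":0.12,"dz":0,"wx":0,"wy":0,"wz":-0.02,"fingers":0.5},{"dx":1.2,"dy":0.18,"dz":0,"wx":0,"wy":0,"wz":-0.03,"fingers":0.5},{"dx":1.6,"dy":0.24,"dz":0,"wx":0,"wy":0,"wz":-0.04,"fingers":0.5},{"dx":2,"dy":0.3,"dz":0,"wx":0,"wy":0,"wz":-0.05,"fingers":0.5},{"dx":2.3,"dy":0.34,"dz":0,"wx":0,"wy":0,"wz":-0.055,"fingers":0.5},{"dx":2.5,"dy":0.36,"dz":0,"wx":0,"wy":0,"wz":-0.055,"fingers":0.5},{"dx":2.5,"dy":0.36,"dz":0,"wx":0,"wy":0,"wz":-0.055,"fingers":0.5}]'
python3 -c "from rig import *;s=state();print(s['contact_force'],s['torque'])"
```

```text
clock: 6.03
tool_pos: [570.7, 19.6, 9.8]
tcp_rot: [3.14, -0.001, -1.666]
contact_force: [-5.6, -0.1, 2.4]
finger_gap: 46.0
[-5.63228249 -0.08294457  2.43655692] [ 0.04120768  1.07171358 -0.03135056]
```

Expected contact is at x ≈ 576. I'll creep in with small steps.

```bash
python3 -m crank '[{"dx":0.2,"dy":0,"dz":0,"wx":0,"wy":0,"wz":0,"fingers":0.5},{"dx":0.4,"dy":0,"dz":0,"wx":0,"wy":0,"wz":0,"fingers":0.5},{"dx":0.5,"dy":0,"dz":0,"wx":0,"wy":0,"wz":0,"fingers":0.5}]';python3 -m crank '[{"dx":0.1,"dy":0,"dz":0,"wx":0,"wy":0,"wz":0,"fingers":0.5},{"dx":0.2,"dy":0,"dz":0,"wx":0,"wy":0,"wz":0,"fingers":0.5}]'; python3 -c "from rig import *;s=state();print(s['contact_force'],s['torque'])"
```

```text
clock: 6.28
tool_pos: [574.4, 19.6, 9.8]
tcp_rot: [3.138, -0.001, -1.665]
contact_force: [-11.1, 0.2, 8.1]
finger_gap: 45.9
clock: 6.45
tool_pos: [574.4, 19.6, 9.6]
tcp_rot: [3.135, -0.002, -1.665]
contact_force: [-17.0, 0.9, 12.6]
finger_gap: 46.0
[-17.01579746   0.8726542   12.61339791] [ 0.14326347  3.86233682 -0.16346097]
```

Stalled at x = 574.4 while the force rises, so the box is against the bar. I'll look to see whether it is flush.

```bash
python3 -m crank '[{"dx":0.1,"dy":0,"dz":0,"wx":0,"wy":0,"wz":0,"fingers":0.5},{"dx":0.2,"dy":0,"dz":0,"wx":0,"wy":0,"wz":0,"fingers":0.5},{"dx":0.2,"dy":0,"dz":0,"wx":0,"wy":0,"wz":0,"fingers":0.5}]'; python3 look.py 4 2>/dev/null
python3 - <<'E'
import cv2
from rig import get_image
p=get_image("scene")[0]
cv2.imwrite('pics/scene4y.png',cv2.resize(p[160:310,200:350],None,fx=4,fy=4,interpolation=2))
E
```

```text
clock: 6.7
tool_pos: [574.4, 19.7, 9.3]
tcp_rot: [3.132, -0.003, -1.665]
contact_force: [-21.6, 0.1, 16.0]
finger_gap: 45.7
[-21.6   0.1  16. ] [ 0.08  4.54 -0.19] [574.4  19.7   9.3] [ 3.132e+00 -3.000e-03 -1.665e+00]
top cloud [526.2  45. ] bay x,y -181.5 19.0
top ray [697.7  43.2] bay x,y -10.7 34.0
size [  4.5 346.3] 89.4 [4.5 2.4] 88.15 zmed 166.3 px 6
[[696.5, 41.0], [698.7999877929688, 40.900001525878906], [699.0, 45.400001525878906], [696.5999755859375, 45.5]]
```

View pics/scene4y.png

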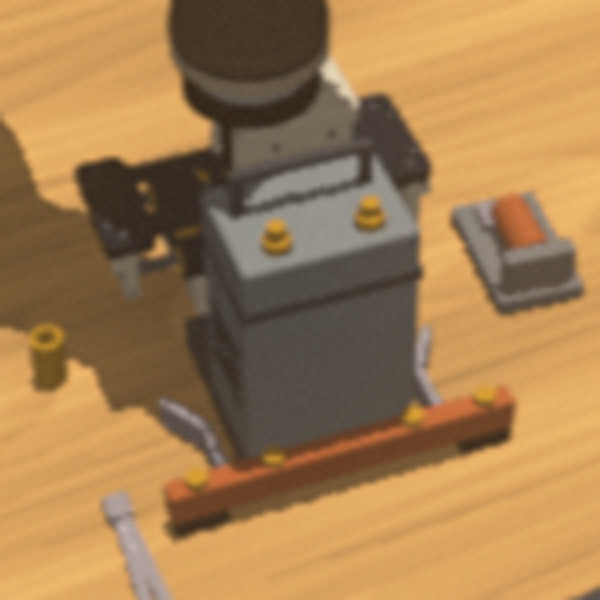

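Scene view: the box's foot (zoomed (245,450) to (415,415)) runs parallel to the bar and sits between both cheeks, upright. Backing straight off and up, then re-checking from above.

```bash
python3 -m crank '[{"dx":-0.5,"dy":0.05,"dz":0,"wx":0,"wy":0,"wz":0,"fingers":0.5},{"dx":-1,"dy":0.1,"dz":0,"wx":0,"wy":0,"wz":0,"fingers":0.5},{"dx":-2,"dy":0.2,"dz":0,"wx":0,"wy":0,"wz":0,"fingers":0.5},{"dx":-3.5,"dy":0.35,"dz":0,"wx":0,"wy":0,"wz":0,"fingers":0.5},{"dx":-5,"dy":0.5,"dz":0,"wx":0,"wy":0,"wz":0,"fingers":0.5},{"dx":-6,"dy":0.6,"dz":1,"wx":0,"wy":0,"wz":0,"fingers":0.3},{"dx":-6.5,"dy":0.6,"dz":4,"wx":0,"wy":0,"wz":0,"fingers":0},{"dx":-6.5,"dy":0.6,"dz":7,"wx":0,"wy":0,"wz":0,"fingers":0},{"dx":-6.5,"dy":0.6,"dz":9,"wx":0,"wy":0,"wz":0,"fingers":0},{"dx":-6.5,"dy":-1,"dz":10,"wx":0,"wy":0,"wz":-0.01,"fingers":0},{"dx":-6.5,"dy":-4,"dz":10,"wx":0,"wy":0,"wz":-0.02,"fingers":0},{"dx":-6.5,"dy":-7,"dz":10,"wx":0,"wy":0,"wz":-0.03,"fingers":0},{"dx":-6.5,"dy":-10,"dz":10,"wx":0,"wy":0,"wz":-0.04,"fingers":0},{"dx":-6,"dy":-13,"dz":10,"wx":0,"wy":0,"wz":-0.05,"fingers":0},{"dx":-5,"dy":-16,"dz":10,"wx":0,"wy":0,"wz":-0.06,"fingers":0},{"dx":-4,"dy":-19,"dz":10,"wx":0,"wy":0,"wz":-0.06,"fingers":0},{"dx":-3,"dy":-22,"dz":10,"wx":0,"wy":0,"wz":-0.06,"fingers":0},{"dx":-2,"dy":-25,"dz":10,"wx":0,"wy":0,"wz":-0.06,"fingers":0},{"dx":-2,"dy":-27,"dz":10,"wx":0,"wy":0,"wz":-0.06,"fingers":0},{"dx":-2,"dy":-27,"dz":10,"wx":0,"wy":0,"wz":-0.06,"fingers":0}]'
python3 look.py 5
```

```text
clock: 8.52
tool_pos: [560.5, -257.1, 110.0]
tcp_rot: [-3.139, -0.004, -1.732]
contact_force: [-0.0, -0.6, 0.2]
finger_gap: 0.3
[-0.  -0.6  0.2] [ 0.01  0.05 -0.01] [ 560.5 -257.1  110. ] [-3.139 -0.004 -1.732]
top cloud [523.7  14.5] bay x,y -181.0 -11.6
top ray [662.8   6.5] bay x,y -41.8 -5.9
size [ 98.8 346.2] 84.6 [88.8 65.1] 88.15 zmed 164.3 px 731
[[628.7999877929688, -36.79999923706055], [693.9000244140625, -38.900001525878906], [696.7000122070312, 49.900001525878906], [631.7000122070312, 52.0]]Traceback (most recent call last):
  File "look.py", line 13, in <module>
    i=1+np.argmax(st[1:,4]);Q=X[l==i];c,w,an=rect(Q)
        ~~~~~~~~~^^^^^^^^^^
    return _wrapfunc(a, 'argmax', axis=axis, out=out, **kwds)
    return bound(*args, **kwds)
ValueError: attempt to get argmax of an empty sequence
```

View pics/top5z.png

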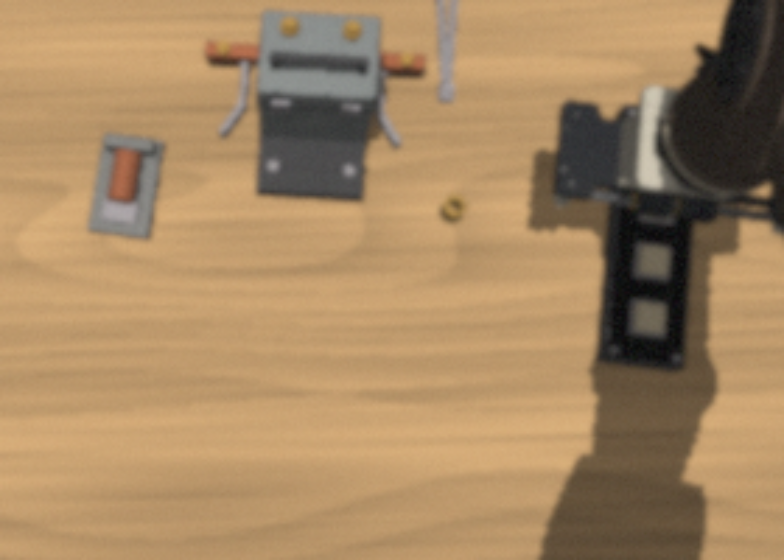

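View pics/scene5z.png

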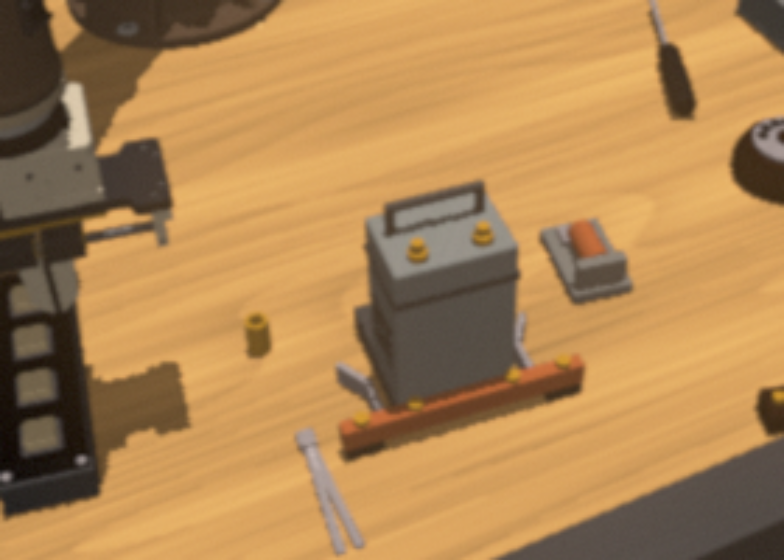

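Top view: box home, upright, between the cheeks, and the hand is clear. Now checking its yaw and position against the bar line, using the cleared view.

Run:
```python
from h import *
import glob
for n in("top","scene"):
    A=[get_image(n) for _ in range(3)];p=A[0][0];d=np.median([a[1] for a in A],0)
    X=cloud(n,d);z=X[...,2];hsv=cv2.cvtColor(p,cv2.COLOR_BGR2HSV)
    reg=(X[...,0]>480)&(X[...,0]<760)&(abs(X[...,1])<125)
    t=X[reg&(abs(z-165)<7)]; print(n,"tower",rect(t))
    t=X[reg&(abs(z-24)<5)&(X[...,0]<600)];  print("toe",rect(t) if len(t)>20 else len(t))
    t=X[reg&(z>15)&(abs(X[...,1]-8)<60)&(X[...,0]<702)];  print("whole box",rect(t))
    cop=reg&(hsv[...,0]<12)&(hsv[...,1]>140)&(z>12)&(z<38)
    d0=np.load(f"pics/{n}0.npy");p0=cv2.imread(f"pics/{n}0.png");X0=cloud(n,d0);h0=cv2.cvtColor(p0,cv2.COLOR_BGR2HSV)
    c0=(X0[...,0]>680)&(X0[...,0]<760)&(abs(X0[...,1])<125)&(h0[...,0]<16)&(h0[...,1]>120)&(X0[...,2]>26)&(X0[...,2]<38)
    Q=X0[c0];f_=np.polyfit(Q[:,1],Q[:,0],1);print("bar top line x=",f_.round(4),"front at y=8:",(np.polyval(f_,8)-7).round(1),"width",np.ptp(Q[:,1]),"rect",rect(Q))
```

```text
top tower (array([670.2,  10.1]), array([95.9, 69.5]), 84.49)
toe (array([587.7, -26.2]), array([182.5,  24.8]), 79.81)
whole box (array([645.3,   5.4]), array([110.8, 120.5]), 84.78)
bar top line x= [9.380000e-02 7.106324e+02] front at y=8: 704.4 width 197.26227393758452 rect (array([712.1,   8. ]), array([198. ,  16.4]), 84.31)
scene tower (array([671.4,   8.6]), array([95.4, 71. ]), 84.48)
toe (array([580.5, -69.4]), array([103.7,  20.5]), 76.99)
whole box (array([642.4,   3.3]), array([109.8, 120. ]), 89.38)
bar top line x= [9.520000e-02 7.139908e+02] front at y=8: 707.8 width 198.4709499678763 rect (array([712.7,   7.4]), array([199. ,  17.2]), 84.3)
```

Box yaw is -0.096 against a bar yaw of -0.094 to -0.099, and its origin is 35 ± 2 from the bar's front: flush. Now going to button 3.

```bash
python3 -m crank '[{"dx":2,"dy":-1.5,"dz":0,"wx":0,"wy":0,"wz":0,"fingers":0},{"dx":4,"dy":-3,"dz":0,"wx":0,"wy":0,"wz":0,"fingers":0},{"dx":5.3,"dy":-3.5,"dz":0,"wx":0,"wy":0,"wz":0,"fingers":0},{"dx":5.3,"dy":-3.5,"dz":-2,"wx":0,"wy":0,"wz":0,"fingers":0},{"dx":5.3,"dy":-3.5,"dz":-4,"wx":0,"wy":0,"wz":0,"fingers":0},{"dx":5.3,"dy":-3.5,"dz":-5,"wx":0,"wy":0,"wz":0,"fingers":0},{"dx":5.3,"dy":-3.5,"dz":-5.5,"wx":0,"wy":0,"wz":0,"fingers":0},{"dx":5.3,"dy":-3.5,"dz":-5.5,"wx":0,"wy":0,"wz":0,"fingers":0}]'
python3 - <<'E'
from h import *
for n in("scene","top"):
    p=get_image(n)[0]; cv2.imwrite(f"pics/{n}6z.png",cv2.resize(p[200:330,80:220] if n=="scene" else p[150:290,340:480],None,fx=4,fy=4))
E
```

```text
clock: 9.58
tool_pos: [612.5, -284.4, 53.7]
tcp_rot: [3.14, 0.0, -1.724]
contact_force: [0.8, 0.3, 0.3]
finger_gap: 0.4
```

View pics/scene6z.png

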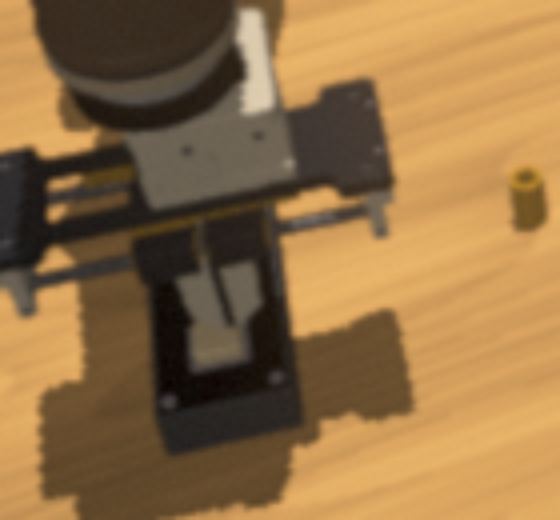

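Shut fingers hover just above the far button (zoomed (220,345)), 7 mm off to its left. Shifting across, then pressing.

```bash
python3 -m crank '[{"dx":0.05,"dy":-0.4,"dz":0,"wx":0,"wy":0,"wz":0,"fingers":0},{"dx":0.1,"dy":-0.75,"dz":0,"wx":0,"wy":0,"wz":0,"fingers":0},{"dx":0.1,"dy":-0.75,"dz":0,"wx":0,"wy":0,"wz":0,"fingers":0},{"dx":0.1,"dy":-0.75,"dz":-0.4,"wx":0,"wy":0,"wz":0,"fingers":0},{"dx":0.1,"dy":-0.75,"dz":-0.8,"wx":0,"wy":0,"wz":0,"fingers":0},{"dx":0.1,"dy":-0.75,"dz":-1.1,"wx":0,"wy":0,"wz":0,"fingers":0},{"dx":0.1,"dy":-0.75,"dz":-1.1,"wx":0,"wy":0,"wz":0,"fingers":0}]'
python3 -m crank '[{"dx":0,"dy":0,"dz":-0.2,"wx":0,"wy":0,"wz":0,"fingers":0},{"dx":0,"dy":0,"dz":-0.4,"wx":0,"wy":0,"wz":0,"fingers":0},{"dx":0,"dy":0,"dz":-0.4,"wx":0,"wy":0,"wz":0,"fingers":0}]'
```

```text
clock: 10.27
tool_pos: [613.6, -292.2, 42.7]
tcp_rot: [3.14, 0.0, -1.725]
contact_force: [-1.2, 1.2, -0.3]
finger_gap: 0.4
clock: 10.52
tool_pos: [614.1, -292.4, 39.5]
tcp_rot: [3.141, 0.0, -1.725]
contact_force: [-2.8, 0.8, 2.8]
finger_gap: 0.5
```

```bash
python3 -m crank '[{"dx":0,"dy":0,"dz":-0.2,"wx":0,"wy":0,"wz":0,"fingers":0},{"dx":0,"dy":0,"dz":-0.4,"wx":0,"wy":0,"wz":0,"fingers":0},{"dx":0,"dy":0,"dz":-0.4,"wx":0,"wy":0,"wz":0,"fingers":0}]'
python3 -m crank '[{"dx":0,"dy":0,"dz":-0.2,"wx":0,"wy":0,"wz":0,"fingers":0},{"dx":0,"dy":0,"dz":-0.3,"wx":0,"wy":0,"wz":0,"fingers":0},{"dx":0,"dy":0,"dz":-0.3,"wx":0,"wy":0,"wz":0,"fingers":0}]'
```

```text
clock: 10.77
tool_pos: [614.3, -292.5, 37.2]
tcp_rot: [-3.141, -0.0, -1.725]
contact_force: [-5.4, 2.7, 13.1]
finger_gap: 0.3
clock: 11.02
tool_pos: [614.5, -292.5, 36.7]
tcp_rot: [-3.14, -0.001, -1.725]
contact_force: [-12.9, 5.5, 36.2]
finger_gap: 0.8
```

Bottomed at z ≈ 37 (the full 5 mm), with the force rising past 4.6 N. Releasing straight up.

```bash
python3 -m crank '[{"dx":0,"dy":0,"dz":0.6,"wx":0,"wy":0,"wz":0,"fingers":0},{"dx":0,"dy":0,"dz":1.5,"wx":0,"wy":0,"wz":0,"fingers":0},{"dx":0,"dy":0,"dz":3,"wx":0,"wy":0,"wz":0,"fingers":0},{"dx":0,"dy":0,"dz":6,"wx":0,"wy":0,"wz":0,"fingers":0},{"dx":0,"dy":0,"dz":9,"wx":0,"wy":0,"wz":0,"fingers":0},{"dx":0,"dy":0,"dz":12,"wx":0,"wy":0,"wz":0,"fingers":0},{"dx":-2,"dy":-2,"dz":15,"wx":0,"wy":0,"wz":0,"fingers":0},{"dx":-5,"dy":-5,"dz":17,"wx":0,"wy":0,"wz":0,"fingers":0},{"dx":-8,"dy":-8,"dz":18,"wx":0,"wy":0,"wz":0,"fingers":0},{"dx":-11,"dy":-11,"dz":18,"wx":0,"wy":0,"wz":0,"fingers":0},{"dx":-14,"dy":-14,"dz":18,"wx":0,"wy":0,"wz":0,"fingers":0},{"dx":-17,"dy":-17,"dz":18,"wx":0,"wy":0,"wz":0,"fingers":0},{"dx":-20,"dy":-20,"dz":18,"wx":0,"wy":0,"wz":0,"fingers":0},{"dx":-20,"dy":-22,"dz":18,"wx":0,"wy":0,"wz":0,"fingers":0},{"dx":-20,"dy":-22,"dz":18,"wx":0,"wy":0,"wz":0,"fingers":0},{"dx":-20,"dy":-22,"dz":18,"wx":0,"wy":0,"wz":0,"fingers":0}]'
python3 - <<'E'
from h import *
for n in("top","scene"):
    A=[get_image(n) for _ in range(2)];p=A[0][0];d=A[0][1];cv2.imwrite(f"pics/{n}7.png",p)
    X=cloud(n,d);z=X[...,2];hsv=cv2.cvtColor(p,cv2.COLOR_BGR2HSV)
    reg=(X[...,0]>480)&(X[...,0]<760)&(abs(X[...,1])<125)
    print(n,"tower",rect(X[reg&(abs(z-165)<7)]))
    p0=cv2.imread(f"pics/{n}0.png")
    m=((X[...,1]<-200)&(X[...,1]>-340)&(X[...,0]>430)&(X[...,0]<650)&(z>30)&(z<60)&(hsv[...,2]>130)&(hsv[...,1]<110)).astype(np.uint8)
    k,l,s,_=cv2.connectedComponentsWithStats(m)
    for i in range(1,k):
        if s[i,4]>20:print("btn",X[l==i].mean(0).round(1),np.median(z[l==i]).round(1))
    for nm,c in(("jack",(570,-109)),("relay",(602,182))):
        t=X[(np.hypot(X[...,0]-c[0],X[...,1]-c[1])<60)&(z>6)&(z<60)];print(nm,rect(t))
print(state()['contact_force'],state()['clock'])
E
```

```text
clock: 12.35
tool_pos: [412.6, -514.6, 212.4]
tcp_rot: [3.141, -0.0, -1.729]
contact_force: [0.4, 1.2, -0.3]
finger_gap: 0.4
top tower (array([670.3,  10.1]), array([95.8, 71.4]), 84.44)
btn [ 612.5 -294.8   40.2] 41.2
btn [ 562.9 -286.6   40.1] 40.9
btn [ 513.6 -277.9   40.4] 40.7
btn [ 464.4 -270.    39.6] 40.3
jack (array([571.6, -92.6]), array([60.9, 43.7]), 29.38)
relay (array([602.7, 184.2]), array([103. ,  82.7]), 11.28)
scene tower (array([671.5,   8.2]), array([96.2, 72.4]), 83.6)
btn [ 466.2 -269.7   40.9] 41.5
btn [ 515.6 -278.    40.8] 41.3
btn [ 564.5 -286.3   40.8] 41.5
btn [ 614.  -294.9   40.9] 41.6
jack (array([ 569.3, -110.3]), array([19.2, 22.3]), 81.19)
relay (array([602.4, 181.3]), array([56.1, 92.5]), 79.3)
[0.08780004 0.1810012  0.14439677] 12.55
```

View pics/top7.png

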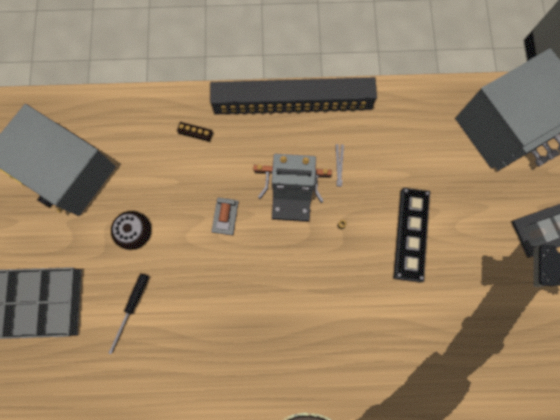

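View pics/scene7.png

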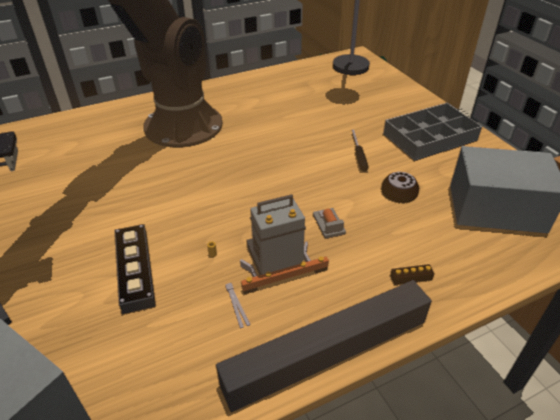

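Both views agree: box home at top-view pixel (294,185), all four buttons up at about 41 mm, bystanders where they were, and the hand clear. Handing in.

```bash
python3 -c "from rig import *;print(finish_job())"
```

```text
the job is handed in; nothing more can be done
None
```

The box is home against the copper bar, the far-end button was pressed and released, and the job was handed in at about 12.6 s.

**Box:** I pushed its toe with two half-open fingertips about 10 mm above the desk, steering it between the cheeks until it stalled on the bar at about 22 N. It stayed upright in every view taken. Afterwards its yaw matched the bar's (about -0.097 rad for both). Its origin lies about 35 mm from the bar's front, to within the 2 mm calibration.

**Button:** I pressed button 3 with shut fingers to z ≈ 37, its full 5 mm of travel. The force rose to 36 N against the stop, well above the spring's 4.6 N, because my last step went further than it needed to. It came back up, and all four tops read about 41 mm afterwards.

**Final checks:**
- The contact force is about 0, and the hand is at z ≈ 212, away from everything.
- The jack sleeve and relay base measured in place in the scene view. Their final top-view measurements were spoiled by a search window that also caught the box.
- The dial housing, tweezers and screwdriver I checked only by eye in the before and after pictures. They look unmoved.

**Disagreements:**
- The two cameras differed by about 3 mm on where the bar's front is.
- During the push the wrist also read up to 16 N upward, which I took as finger friction on the toe. It did no visible harm.

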